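# Hold a glass flask down on a touch-start vortex mixer

### The arm

A 6-joint arm with a two-finger parallel gripper is mounted at the origin on the work surface. World frame = base frame: x ahead of the robot, y to its left, z up, the work surface at z = 0. Lengths are in mm, angles in degrees, forces in N, time in s.
With the tool pointing down it reaches from about 375 to 900 mm from the base axis. Payload 3.1 kg.
Tool frame: the origin (TCP) lies at the very end of the fingers, on their centre line; the grasp point (between the pads) lies 19 mm behind it; z points along the fingers, y is the direction in which the jaws open and shut (so a half turn about z gives the same grasp; the last joint's range is limited). The gripper opens to 87 mm and grips with 3 to 60 N. Pads are 19 mm wide; open, the fingers measure 117 mm over their backs; the gripper's body (75 mm by 190 mm) begins 51 mm behind the grasp point.
Start: joints at [56.35, 30.224, 82.088, -0, 67.689, -10.227], TCP at [248.401, 573.492, 222.548] pointing down, gripper open.
Joint ranges: [-176.69, 176.69], [-43.24, 126.21], [12.49, 139.97], [-82, 262], [0, 151.66], [-163.58, 163.58]. Speed limits (degrees/s): [159.86, 159.86, 180, 180, 180, 180].

### API

Orientations are given as [roll, pitch, yaw] about the fixed x, y, z axes, in that order (R = Rz(yaw) Ry(pitch) Rx(roll)).
In Python, from station import bot, cams, models gives the robot as it stands. The module is installed in compiled form; this text tells all that it offers.
- The arm moves only by the shell command python3 -m pendant 'ROWS' [FORCE]. ROWS is JSON, a list of rows, each a list of 7 numbers: the shift along the tool's x, y, z in mm, then the turn, a rotation vector about the tool's x, y, z in degrees, then the finger opening in mm, from 0 to 87. A call has exactly 10 rows; each row shifts and turns the commanded pose from where the row before left it, along the tool's axes as they then stand; what a row does not reach is not made up. A row lasts 1/12 s, in which the tool goes at most 41.7 mm and 7.16 degrees, less where a joint would pass 70% of its speed; a pose out of reach is approached as far as the arm can. A call with a gripper value outside its range is refused whole. The fingers move at their own pace and stop on an object; FORCE is the grip in N (left out, the last holds). Time passes only in rows, so rows that do not move let the fingers close, or fill a call up. It gives the time, the measured TCP pose, the force and the opening at its end, in the units of the state.
- bot.observe(): the state, without advancing time (a new reading comes with each control period).
- cams.grab_frame(name): name is "scene" or "top" or "wrist"; returns the picture (400x640x3 uint8, red, green, blue); there is no depth.
- cams.camera_params(name): a dict with "K" (3x3 intrinsics, pixels), "R" (3x3) and "t" (3): a world point X has camera coordinates R X + t. Camera axes: x right, y down, z forward; pixel columns grow to the right and rows downward; lengths in mm; the calibration is good to about 2 mm. A picture is of the moment at which its call begins: read the wrist's pose just before it. camera_params takes no time and is no camera call; for the wrist camera it gives the pose at the moment of the call.
- bot.close_job(): hands the job in, once; it reports no verdict.
Trained networks look in the newest picture that a camera, given by its name, has taken for a name from the list of things; names that differ only in an ending like _2 or _b are one class to them, and where a whole thing is asked for, a point or a joint stands for the part that bears it (a point fixed in the world has none). Each returns a list of dicts, best first, with "score" (0 to 1); they miss things now and then, are a little off and sometimes report something else, mostly with a low value. They report only what shows in the picture. A call takes as long as a camera call. They do not tell look-alikes from the thing itself.
- models.cut_out(camera, target): "mask" (400x640 bool, what is visible of it) and "rect" ([centre column, centre row, width, height] in pixels, round what is visible of it).
The state is a dict: "t": time; "qpos": joint angles; "joint_vel": joint speeds; "joint_torque": joint torques, N m; "eef_pos": TCP position; "eef_rot": TCP orientation; "contact_force": force on the tool from outside, world axes, zero at the start; "wrist_torque": the same for the moment, N m; "width": opening from 0.0 (shut) to 1.0 (fully open).
Only numpy, scipy, OpenCV 4.12 (cv2) and the standard library are available. Lean on these libraries where they do the work, as an engineer would, in place of code of your own. Each camera call takes 0.05 s, during which the arm holds its last target. There are 200 camera calls.

### The job

The patina solution in the blue glass flask has settled: pick the flask up, carry it upright to the touch-start mixer, set its round belly into the orange sprung ring and press it straight down until the mixer runs. Keep it pressed for about three seconds and finish while still holding it down like that; do not let go. It is thin glass, so grip it and press it gently, and leave the amber flask, the green cup and the pliers undisturbed.

Things in the scene. Friction and masses are not known exactly. Their poses are not given: they have to be found in the camera images.
- flask_center (a point): the blue glass flask with a white cap (0.11 to 0.23 kg) on the cork mat, 124 mm tall. Point on its axis half-way up, 62 mm above its flat foot (30 mm across); z points up out of the neck. Belly: a 64 mm ball centred 34 mm below this point. Round, so any yaw will do. Thin glass: it bears at most 70 N of squeeze by each finger and 30 N of pressing on the ring
- flask_neck (a point): where to grip the blue flask, from above: on its axis at mid-length of the straight neck, 20 mm above flask_center. The neck is 24 mm across, from 23 mm below to 26 mm above this point; above that the cap, 27 mm across, to 42 mm above
- cradle_ring (a point): centre of the orange rubber ring of the mixer's sprung cradle (60 mm over all, bar 8 mm thick, opening 44 mm), at mid-height of the bar, 127 mm above the table when up; moves down with it. The belly rests on the ring: an upright seated flask has flask_center 59 mm straight above this point. It centres itself if a few mm off
- cradle (a joint): how far the sprung ring is pressed down, m: 0 up, 0.012 at its stop. It stays up under the flask's weight; the load on the ring is about 5 N when it starts to give, 10 N at 0.008, 12 N at the stop. The mixer runs while it is 0.007 or more down. Springs back when let go
- mixer: the grey mixer, fixed: housing 165 mm (its x) by 130 mm (its y), 58 mm high, black panel with dial on its -x side, round neck to 84 mm high under the cradle; origin at table height under the middle of the housing. The cradle's axis is 15 mm to +x of the origin. Only the ring moves (the motor's shaking is not simulated)
- mat: cork mat, 140 by 220 mm, 4 mm thick, fixed; origin at the centre of its underside. Both flasks stand on it, some 12 cm apart along its y
- amber_flask_center (a point): the amber glass flask with a black cap, same shape and size as the blue one, this point half-way up; leave it alone
- cup_center (a point): the green plastic cup, 68 mm across, 75 mm high, this point half-way up; leave it alone
- pliers: small red-handled pliers lying on the table, 133 mm long along their x (jaws to +x), 11 mm high; leave them alone
Not all that is in view belongs to the job. There is more than one size of the part that bears flask_center; the job needs the smallest.

How it is judged (in metres and radians):
On the way, in this order (a step that is already met when the one before it is completed fails the run):
1. the blue flask is lifted clear of the mat in the gripper (z of flask_center in the frame of mat above 0.09 m and contact force between the fingers and flask above 1 N and contact force between flask and mat below 0.1 N), for 0.2 s.
2. the flask is seated in the ring and keeps it pressed down, mixer running, for 2 s (value of joint cradle above 0.007 m and contact force between flask and mixer above 5 N and horizontal distance between flask_center and cradle_ring below 0.008 m), for 2 s.
At the end, for the whole second after the job is handed in: Through the last second the fingers hold the blue flask in the ring, within 8 mm of its axis and 8 degrees of upright, the ring 7 mm or more down and loaded by the flask alone (over 5 N); arm off the mixer; amber flask, cup and pliers within 15 mm of their starts (all of step 2 and contact force between the fingers and flask above 5 N and contact force between each of the arm, the fingers and mixer below 0.5 N and z of flask_center in the frame of cradle_ring between 0.055 and 0.064 m and angle between flask_center's own z axis and vertical below 0.14 rad and distance of each of amber_flask_center, cup_center, pliers from where it was at the start of the episode below 0.015 m); the arm keeps its last pose, push and grip.
It fails at once if the flask is squeezed with more than 70 N by each finger (contact force between the fingers and flask above 140 N).
It fails at once if the flask is pressed or dropped on the mixer with more than 30 N (contact force between flask and mixer above 30 N).
It fails at once if the flask is tipped more than 30 degrees (angle between flask_center's own z axis and vertical above 0.52 rad).
It fails at once if the amber flask is tipped or pushed away (distance of amber_flask_center from where it was at the start of the episode above 0.015 m or angle between amber_flask_center's own z axis and vertical above 0.35 rad).
It fails at once if the cup or the pliers are pushed away (distance of any of cup_center, pliers from where it was at the start of the episode above 0.015 m).
It also fails if it takes over 45 s, if anything falls off the work surface, if the arm or the gripper's body presses on something with over 40 N, if the wrist force passes 120 N, or if a joint passes its speed limit or range.

## Working session

There is one attempt and no reset: what is moved stays moved. The work goes in short steps, Python scripts to look and compute and a shell command to move; the robot and the scene stay as the last step left them, time stands still between calls to the robot, and variables do not carry over. Pictures are saved under pics/ and viewed, about 8 in all and at most 12, crops included, and the job is handed in when it is done.

```bash
mkdir -p pics
cat > h.py <<'E'
import numpy as np, cv2, json
from station import bot, cams, models
def grab(n, f=None):
    P=cams.camera_params(n); im=cams.grab_frame(n)
    if f: cv2.imwrite('pics/'+f, im[:,:,::-1])
    return im,P
def proj(P,X):
    c=np.array(P['R'])@np.array(X,float)+np.array(P['t']); p=np.array(P['K'])@c; return p[:2]/p[2]
def ray(P,uv):
    R=np.array(P['R']); o=-R.T@np.array(P['t']); d=R.T@np.linalg.inv(P['K'])@np.array([uv[0],uv[1],1.]); return o,d/np.linalg.norm(d)
def tri(rs):
    A=sum(np.eye(3)-np.outer(d,d) for o,d in rs); b=sum((np.eye(3)-np.outer(d,d))@o for o,d in rs); return np.linalg.solve(A,b)
def onz(P,uv,z):
    o,d=ray(P,uv); return o+d*(z-o[2])/d[2]
E
python3 - <<'E'
from h import *
s=bot.observe(); print({k:np.round(v,3).tolist() for k,v in s.items()})
ims=[]
for n in ['scene','top']:
    im,P=grab(n); ims.append(im)
    R=np.array(P['R']); print(n,np.round(-R.T@np.array(P['t'])),np.round(R[2],2),P['K'][0][0])
    for t in ['flask_center','amber_flask_center','cradle_ring','mixer','cup_center','pliers','mat']:
        print(n,t,[(round(d['score'],2),np.round(d['rect'],1).tolist()) for d in models.cut_out(n,t)])
cv2.imwrite('pics/a.png',cv2.resize(np.vstack(ims)[:,:,::-1],(480,600),interpolation=cv2.INTER_AREA))
E
```

```text
{'t': 0.0, 'qpos': [56.351, 30.278, 82.155, -0.003, 67.691, -10.229], 'joint_vel': [0.006, 0.034, 0.106, 0.055, 0.039, 0.005], 'joint_torque': [-0.001, -44.004, -17.659, 0.063, 0.058, -0.0], 'eef_pos': [248.016, 572.894, 221.59], 'eef_rot': [-179.878, -0.019, 156.581], 'contact_force': [0.648, -0.523, -0.174], 'wrist_torque': [0.056, -0.048, -0.013], 'width': 1.004}
scene [1255. -223.  878.] [-0.62  0.28 -0.73] 480.24357010916265
scene flask_center [(0.9, [422.4, 141.1, 32.0, 58.8]), (0.6, [379.3, 159.4, 25.4, 46.3]), (0.58, [427.5, 195.9, 42.6, 66.0])]
scene amber_flask_center [(0.87, [333.2, 164.7, 24.9, 45.0])]
scene cradle_ring [(0.87, [195.9, 228.6, 31.8, 34.2])]
scene mixer [(0.65, [199.8, 249.9, 82.9, 85.1]), (0.55, [380.3, 158.4, 27.2, 44.8])]
scene cup_center [(0.86, [317.6, 240.8, 29.7, 40.9])]
scene pliers [(0.73, [264.2, 195.8, 39.3, 37.0]), (0.45, [195.8, 227.9, 32.7, 28.4])]
scene mat []
top [ 485.   74. 1155.] [ 0.09 -0.01 -1.  ] 394.61796759451806
top flask_center [(0.85, [246.9, 234.9, 21.8, 21.8]), (0.61, [198.6, 234.1, 41.4, 25.9])]
top amber_flask_center [(0.8, [285.9, 248.6, 23.8, 23.4])]
top cradle_ring [(0.63, [424.6, 208.8, 24.2, 28.2])]
top mixer [(0.95, [417.9, 218.6, 52.0, 73.7])]
top cup_center [(0.79, [330.9, 180.1, 24.8, 28.7]), (0.68, [351.7, 255.8, 15.4, 51.3])]
top pliers [(0.59, [349.3, 256.2, 18.8, 45.3])]
top mat [(0.79, [269.4, 236.9, 80.5, 49.6])]
```

View pics/a.png

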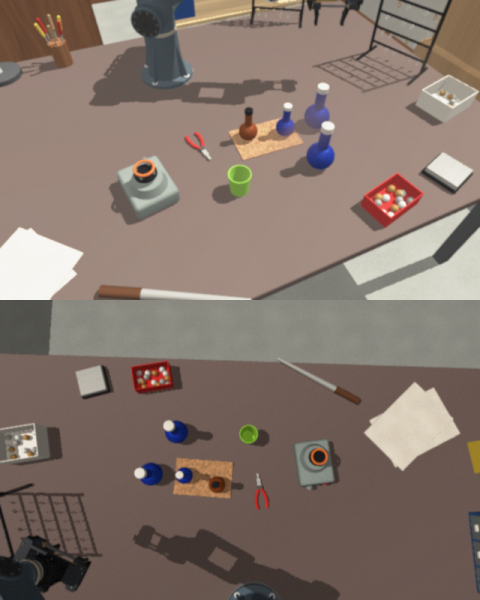

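The scene shows three blue flasks: small on the mat at scene (379,159) / top (247,235), and two larger off the mat at scene (422,141) and (427,196). The smallest, on the mat, fits the description. Next I measure it and take a close crop.

```bash
cat >> h.py <<'E'
from scipy.optimize import minimize
def circ(r,z,n=24):
    a=np.linspace(0,2*np.pi,n,endpoint=False); return np.c_[r*np.cos(a),r*np.sin(a),np.full(n,z)]
def flaskparts(c):   # convex parts, world, c = flask_center
    b=np.vstack([circ(np.sqrt(max(32**2-h*h,0)),-34+h) for h in np.linspace(-28,32,16)])
    return [b+c, np.vstack([circ(12,-5),circ(12,46)])+c, np.vstack([circ(13.5,46),circ(13.5,62)])+c]
def ringparts(c):
    a=[circ(26+4*np.cos(t),4*np.sin(t)) for t in np.linspace(0,2*np.pi,12)]
    return [np.vstack(a)+c]
def render(P,parts,S=4):
    m=np.zeros((400*S,640*S),np.uint8)
    for q in parts:
        p=np.array([proj(P,x) for x in q])
        cv2.fillConvexPoly(m,cv2.convexHull(np.round((p+.5)*S).astype(np.int32)),1)
    return cv2.resize(m.astype(np.float32),(640,400),interpolation=cv2.INTER_AREA)
def fit(views,partsf,x0,holefill=False):
    # views: list of (P,mask)
    ms=[]
    for P,m in views:
        m=m.astype(np.uint8)
        if holefill:
            cs,_=cv2.findContours(m,cv2.RETR_EXTERNAL,cv2.CHAIN_APPROX_NONE); h=cv2.convexHull(np.vstack(cs)); m=cv2.fillConvexPoly(m.copy(),h,1)
        ms.append(m.astype(float))
    def cost(x): return sum(np.abs(render(P,partsf(x))-m).sum()/m.sum() for (P,_),m in zip(views,ms))
    r=minimize(cost,x0,method='Nelder-Mead',options=dict(initial_simplex=np.array(x0)+np.array([[0,0,0],[12,0,0],[0,12,0],[0,0,12]]),xatol=.2,fatol=1e-3,maxiter=80))
    return r.x,r.fun
def best(cam,t,uv):
    L=models.cut_out(cam,t); L=[d for d in L if np.hypot(d['rect'][0]-uv[0],d['rect'][1]-uv[1])<18]
    return L[0] if L else None
E
python3 - <<'E'
from h import *
A,PA=grab('scene'); B,PB=grab('top')
for n,t,ua,ub,f,hf in [('blue','flask_center',(379,159),(247,235),flaskparts,0),('amber','amber_flask_center',(333,165),(286,248),flaskparts,0),('ring','cradle_ring',(196,228),(424.6,208.8),ringparts,1)]:
    a=best('scene',t,ua); b=best('top',t,ub)
    if a is None or b is None: print(n,'missed',a is None,b is None); continue
    c=tri([ray(PA,a['rect'][:2]),ray(PB,b['rect'][:2])])
    print(n,'centroid tri',c.round(1))
    for nm,v in [('both',[(PA,a['mask']),(PB,b['mask'])])]: print(nm,fit(v,f,c,hf))
for n,uv,z in [('cup',(330.9,180.1),37),('mat',(269,237),4),('mixer',(418,218.6),50),('pliers',(349.3,256.2),5)]: print(n,onz(PB,uv,z).round(0))
P=cams.camera_params('wrist'); R=np.array(P['R']);print('wrist',-R.T@P['t'],R.round(2).tolist(),P['K'][0][0])
c1=cv2.resize(A[100:260,300:480],None,fx=3.2,fy=3.2); W,_=grab('wrist')
cv2.imwrite('pics/b.png',cv2.resize(np.hstack([c1,cv2.resize(W,(800,512))])[:,:,::-1],(800,298),interpolation=cv2.INTER_AREA))
E
```

```text
blue centroid tri [498.8 271.2  65.1]
both (array([500.42198632, 280.51946625,  65.05199681]), np.float64(0.22150155115582654))
amber centroid tri [463.  158.7  56.8]
both (array([469.48355575, 155.81711906,  65.37244688]), np.float64(0.16095055934756905))
ring centroid tri [ 579.4 -205.2  115.7]
both (array([ 577.27787874, -203.93721235,  120.87924603]), np.float64(0.5645548525590328))
cup [660.  40.  37.]
mat [493. 214.   4.]
mixer [ 556. -207.   50.]
pliers [444. -20.   5.]
wrist [170.90580397 606.87267002 384.19551376] [[0.4, 0.92, -0.0], [0.87, -0.38, 0.3], [0.28, -0.12, -0.95]] 282.537120289196
```

View pics/b.png

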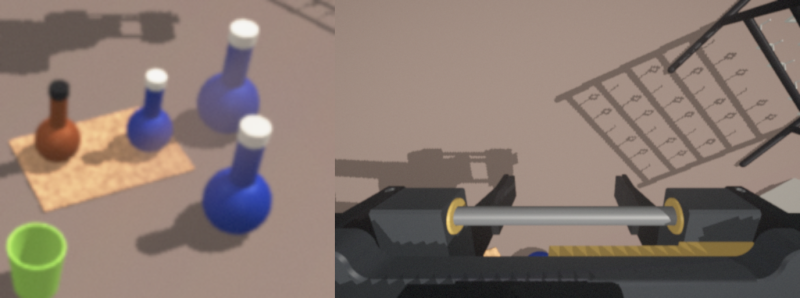

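The crop shows, left to right, the amber flask and the small white-capped blue flask on the mat, with the two larger blue flasks off the mat: the choice holds. Now the large flasks, as obstacles, and the ring by colour.

Run:
```python
from h import *
A,PA=grab('scene'); B,PB=grab('top')
a=[best('scene','flask_center',u) for u in [(422,141),(427,196)]]
b=[best('top','flask_center',u) for u in [(200,232),(235,176)]]
def big(x): return [ (q*x[2]/10+np.array([x[0],x[1],62*x[2]/10])) for q in flaskparts(np.zeros(3))]
for i,(u,z) in enumerate(zip(a,[(500,410),(640,310)])):
    v=[(PA,u['mask'])] if u else []
    if b[i]: v.append((PB,b[i]['mask']))
    print('big',i,len(v),fit(v,big,[*z,14.]) if v else None)
# ring by colour
V=[];cs=[]
for im,P,(u,v) in [(A,PA,(196,228)),(B,PB,(425,209))]:
    h=cv2.cvtColor(im,cv2.COLOR_RGB2HSV); m=((h[...,0]<18)&(h[...,1]>150)&(h[...,2]>90))
    k=np.zeros_like(m); k[v-25:v+25,u-25:u+25]=1; m&=k
    ys,xs=np.nonzero(m); (c,sz,an)=cv2.fitEllipse(cv2.convexHull(np.c_[xs,ys].astype(np.int32)))
    print(m.sum(),c,sz); V.append((P,m)); cs.append(c)
c=tri([ray(p[0],x) for p,x in zip(V,cs)]); print('ring tri',c); print(fit(V,ringparts,c,1))
```

```text
big 0 2 (array([502.89729378, 404.16534414,  13.34765357]), np.float64(0.19380841400979282))
big 1 2 (array([664.40888874, 317.05901061,  13.37435328]), np.float64(0.12165635265606616))
228 (191.83181762695312, 224.61900329589844) (21.554689407348633, 28.48957633972168)
226 (425.0301208496094, 208.53662109375) (22.13987922668457, 22.994853973388672)
ring tri [ 578.02177566 -205.81759085  125.44523504]
(array([ 578.09350965, -205.6655053 ,  125.95273582]), np.float64(0.14625806116080714))
```

```bash
python3 -m pendant '[[-20,-13,0,0,0,0,87],[-33,-21,0,0,0,0,87],[-36,-23,0,0,0,0,87],[-36,-23,0,0,0,0,87],[-36,-23,0,0,0,0,87],[-36,-23,0,0,0,0,87],[-36,-23,0,0,0,0,87],[-36,-23,0,0,0,0,87],[-33,-21,0,0,0,0,87],[-20,-13,0,0,0,0,87]]' 40; python3 -m pendant '[[-15,-9,0,0,0,0,87],[-12,-9,0,0,0,0,87],[-10,-5,0,0,0,5,87],[0,0,0,0,0,7,87],[0,0,0,0,0,7,87],[0,0,0,0,0,7,87],[0,0,0,0,0,7,87],[0,0,0,0,0,7,87],[0,0,0,0,0,7,87],[0,0,0,0,0,7,87]]'
```

```text
t: 2.38
eef_pos: [460.8, 258.6, 222.9]
eef_rot: [180.0, 0.1, 156.4]
contact_force: [0.1, -0.1, 0.8]
width: 0.998
t: 3.22
eef_pos: [483.3, 225.9, 222.7]
eef_rot: [180.0, 0.0, 102.2]
contact_force: [-0.6, -0.8, 0.3]
width: 0.998
```

```bash
python3 -m pendant '[[-10,5,0,0,0,6,87],[-10,5,0,0,0,6.2,87],[-8,5,0,0,0,0,87],[0,0,0,0,0,0,87],[0,0,0,0,0,0,87],[0,0,0,0,0,0,87],[0,0,0,0,0,0,87],[0,0,0,0,0,0,87],[0,0,0,0,0,0,87],[0,0,0,0,0,0,87]]'
python3 - <<'E'
from h import *
W,P=grab('wrist','c.png'); L=models.cut_out('wrist','flask_center')
R=np.array(P['R']);print('cam',-R.T@np.array(P['t']))
for d in L: print(d['score'],np.round(d['rect']))
print('pred',proj(P,[500,280,66]))
A,PA=grab('scene'); a=best('scene','flask_center',(379,159))
B,PB=grab('top'); b=best('top','flask_center',(247,235))
w=best('wrist','flask_center',proj(P,[500,280,66]))
if w:
  for n,v in dict(w=[(P,w['mask'])],wa=[(P,w['mask']),(PA,a['mask'])] if a else [],wab=[(P,w['mask']),(PA,a['mask']),(PB,b['mask'])] if a and b else []).items():
    if v: print(n,fit(v,flaskparts,[500,280,65.]))
print(bot.observe()['eef_pos'],bot.observe()['eef_rot'])
E
```

```text
t: 4.05
eef_pos: [501.3, 200.2, 222.6]
eef_rot: [-180.0, -0.0, 90.4]
contact_force: [0.0, 0.8, 0.3]
width: 0.999
cam [500.03699928 283.99069192 384.21675971]
0.96 [317. 118.  56.  54.]
0.8 [318.  20.  84.  41.]
0.76 [500.  82. 156.  83.]
pred [316.39261651 115.04212192]
w (array([500.5076998 , 276.97896821,  61.64760291]), np.float64(0.0243611953226505))
wa (array([501.00949379, 278.95175985,  66.20779537]), np.float64(0.22034330519956272))
[501.47669605 199.90479736 222.55113162] [-1.79998298e+02  1.39434048e-03  9.03791105e+01]
```

View pics/c.png

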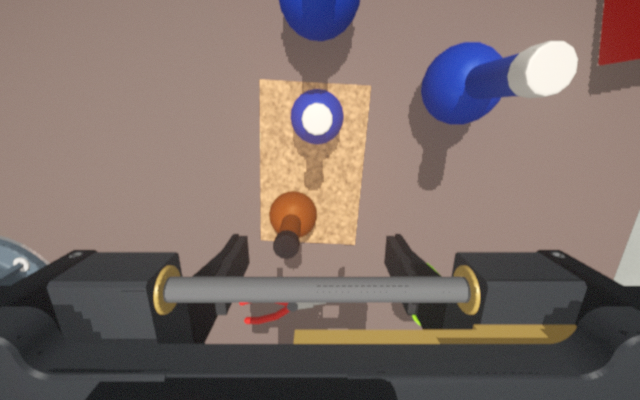

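The wrist picture shows the target's white cap at (317,118) on the mat, the amber flask at (290,220) and the large flasks at (318,20) and (500,82). The views agree on (500.5, 278, 66). Now reaching.

```bash
python3 -m pendant '[[15,-1,0,0,0,0,87],[25,0,0,0,0,0,87],[25,0,0,0,0,0.4,87],[13,0,0,0,0,0,87],[0,0,15,0,0,0,87],[0,0,20,0,0,0,87],[0,0,20,0,0,0,87],[0,0,15,0,0,0,87],[0,0,10,0,0,0,87],[0,0,0,0,0,0,87]]' 40
python3 - <<'E'
from h import *
W,P=grab('wrist','d.png'); s=bot.observe(); print(s['eef_pos'],s['eef_rot'])
w=models.cut_out('wrist','flask_center')
for d in w: print(d['score'],np.round(d['rect']))
print('pred',proj(P,[500.5,278,66]), 'cap',proj(P,[500.5,278,128]),'tcp',proj(P,s['eef_pos']))
E
```

```text
t: 5.23
eef_pos: [498.6, 277.2, 140.4]
eef_rot: [-179.7, 0.1, 90.0]
contact_force: [-1.3, 0.7, -0.0]
width: 0.999
[499.49333089 277.53022924 141.65477235] [-1.79870969e+02  5.07047663e-02  8.99841930e+01]
0.91 [322. 214.  67.  89.]
0.83 [543. 180. 194. 128.]
0.73 [320.  56. 106. 113.]
pred [319.70488966 209.44377317] cap [320.29528978 240.00594916] tcp [318.87775776 250.12965266]
```

View pics/d.png

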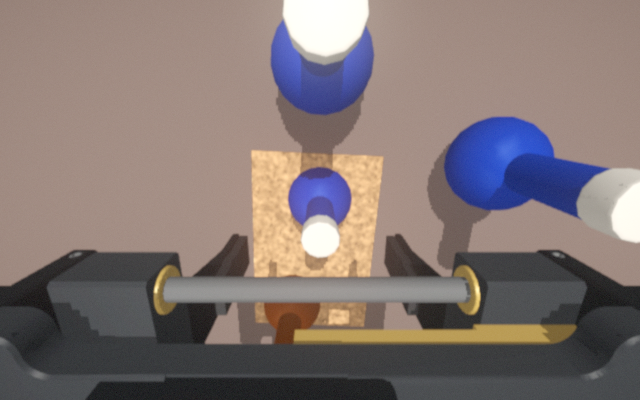

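The cap shows at (320,239), predicted (320,240): aligned. Descending and gripping.

```bash
python3 -m pendant '[[0.5,1,10,0,0,0,87],[0,0,14,0,0,0,87],[0,0,15,0,0,0,80],[0,0,15,0,0,0,70],[0,0,10,0,0,0,60],[0,0,7,0,0,0,50],[0,0,2,0,0,0,40],[0,0,0,0,0,0,34],[0,0,0,0,0,0,30],[0,0,0,0,0,0,27]]' 20;python3 -m pendant '[[0,0,0,0,0,0,26],[0,0,0,0,0,0,25],[0,0,0,0,0,0,24],[0,0,0,0,0,0,22],[0,0,0,0,0,0,15],[0,0,0,0,0,0,10],[0,0,0,0,0,0,10],[0,0,0,0,0,0,10],[0,0,0,0,0,0,10],[0,0,0,0,0,0,10]]' 35
```

```text
t: 6.17
eef_pos: [501.7, 278.6, 70.3]
eef_rot: [179.9, -0.0, 90.0]
contact_force: [-0.2, 0.2, -0.3]
width: 0.481
t: 7.0
eef_pos: [501.3, 278.5, 70.0]
eef_rot: [180.0, -0.0, 90.0]
contact_force: [-1.3, -0.0, 5.0]
width: 0.293
```

```bash
python3 -m pendant '[[0,0,0,0,0,0,10],[0,0,-2,0,0,0,10],[0,0,-6,0,0,0,10],[0,0,-12,0,0,0,10],[0,0,-18,0,0,0,10],[0,0,-20,0,0,0,10],[0,0,-15,0,0,0,10],[0,0,-7,0,0,0,10],[0,0,0,0,0,0,10],[0,0,0,0,0,0,10]]'
python3 - <<'E'
from h import *
A,PA=grab('scene'); B,PB=grab('top'); W,P=grab('wrist')
cv2.imwrite('pics/e.png',np.hstack([cv2.resize(A[80:240,300:460],(500,500)),cv2.resize(W[:,160:480],(300,375)).__class__((500,300,3),np.uint8)*0+np.vstack([cv2.resize(W,(300,188)),np.zeros((312,300,3),np.uint8)])])[:,:,::-1])
s=bot.observe(); print(s['eef_pos'],s['contact_force'],s['width'])
E
```

```text
t: 7.83
eef_pos: [500.7, 278.2, 149.3]
eef_rot: [-180.0, 0.0, 90.0]
contact_force: [0.2, -0.0, -1.0]
width: 0.294
[500.13299296 278.05194373 148.28888367] [ 0.28264667 -0.65333225 -0.41032023] 0.28945039537766876
```

View pics/e.png

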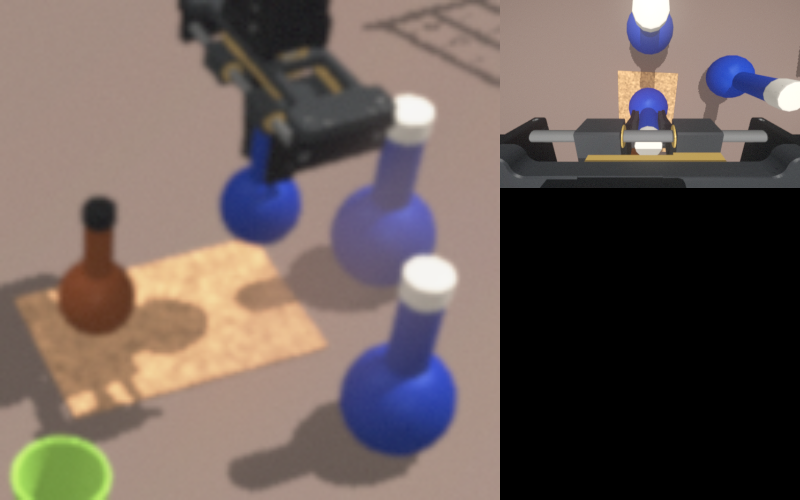

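The flask hangs upright in the grip, clear of the mat; the amber flask is undisturbed. Raising, then carrying.

```bash
python3 -m pendant '[[0,0,-10,0,0,0,10],[0,0,-20,0,0,0,10],[0,0,-22,0,0,0,10],[0,0,-18,0,0,0,10],[0,0,-8,0,0,0,10],[-6,1,0,0,0,0,10],[-16,2,0,0,0,0,10],[-24,4,0,0,0,0,10],[-30,5,0,0,0,0,10],[-32,5,0,0,0,0,10]]';python3 -m pendant '[[-32,5,0,0,0,0,10],[-32,5,0,0,0,0,10],[-32,5,0,0,0,0,10],[-32,5,0,0,0,0,10],[-32,5,0,0,0,0,10],[-32,5,0,0,0,0,10],[-32,5,0,0,0,0,10],[-32,6,0,0,0,0,10],[-30,6,0,0,0,0,10],[-28,5,0,0,0,0,10]]';python3 -m pendant '[[-24,4,0,0,0,0,10],[-18,4,0,0,0,0,10],[-12,3,0,0,0,0,10],[-6,2,0,0,0,0,10],[-2,0,0,0,0,0,10],[0,0,0,0,0,0,10],[0,0,0,0,0,0,10],[0,0,0,0,0,0,10],[0,0,0,0,0,0,10],[0,0,0,0,0,0,10]]'
```

```text
t: 8.82
eef_pos: [516.9, 169.4, 226.1]
eef_rot: [-179.8, 0.0, 90.1]
contact_force: [1.6, -1.0, -1.9]
width: 0.289
t: 9.65
eef_pos: [568.9, -145.7, 225.9]
eef_rot: [-179.8, -0.0, 89.9]
contact_force: [-0.2, 0.4, -1.5]
width: 0.296
t: 10.48
eef_pos: [582.9, -204.7, 227.8]
eef_rot: [180.0, -0.0, 90.0]
contact_force: [0.6, 0.7, -1.8]
width: 0.291
```

```bash
cat >> h.py <<'E'
def orange(im,P,X,r=28):
    u,v=np.round(proj(P,X)).astype(int); h=cv2.cvtColor(im,cv2.COLOR_RGB2HSV); m=((h[...,0]<18)&(h[...,1]>150)&(h[...,2]>90))
    k=np.zeros_like(m); k[max(v-r,0):v+r,max(u-r,0):u+r]=1; return m&k
def belly(im,P,X,r=40):
    # fit a circle to the blue blob's edge near the projected belly centre
    u,v=np.round(proj(P,X)).astype(int); h=cv2.cvtColor(im,cv2.COLOR_RGB2HSV); m=(abs(h[...,0].astype(int)-115)<15)&(h[...,1]>120)&(h[...,2]>40)
    k=np.zeros_like(m); k[max(v-r,0):v+r,max(u-r,0):u+r]=1; return m&k
E
python3 - <<'E'
from h import *
s=bot.observe(); print(s['eef_pos'],s['eef_rot'],s['contact_force'])
t=np.array(s['eef_pos']); bc=t+[0,0,-4-34]; ring=np.array([578,-206,126.5])
out=[]
for n,r in [('scene',55),('top',40),('wrist',150)]:
    im,P=grab(n); 
    for X in (bc,ring): print(n,proj(P,X).round(1),end=' ')
    for d in models.cut_out(n,'flask_center')[:3]: print('flask',round(d['score'],2),np.round(d['rect'],1),end='')
    for d in models.cut_out(n,'cradle_ring')[:1]: print('ring',round(d['score'],2),np.round(d['rect'],1),end='')
    print()
    u,v=np.clip(np.round(proj(P,bc)).astype(int),[r,r],[640-r,400-r]); out.append(cv2.resize(im[v-r:v+r,u-r:u+r],(390,390)))
cv2.imwrite('pics/f.png',cv2.resize(np.hstack(out),(795,265))[:,:,::-1])
E
```

```text
[ 582.86078887 -204.72633657  227.76365826] [ 1.79997090e+02 -3.50433725e-03  9.00459297e+01] [ 0.64847027  0.72491439 -1.77675927]
scene [186.4 204.8] scene [191.3 224.3] flask 0.93 [187.7 206.7  37.2  28.5]flask 0.86 [420.2 140.9  31.8  59.5]flask 0.68 [428.2 194.3  42.1  63.8]ring 0.84 [196.1 230.2  29.6  31.5]
top [431.4 204.3] top [424.9 208.4] flask 0.93 [197.4 232.6  39.8  27.9]flask 0.77 [430.4 204.7  17.9  24.2]flask 0.58 [236.1 176.8  30.3  35.4]ring 0.67 [421.3 210.2  11.6  20.9]
wrist [317.3 225.5] wrist [312.1 201.7] flask 0.88 [318.  259.6  88.2 141.4]ring 0.61 [309.9 183.3  61.1  31.2]
```

View pics/f.png

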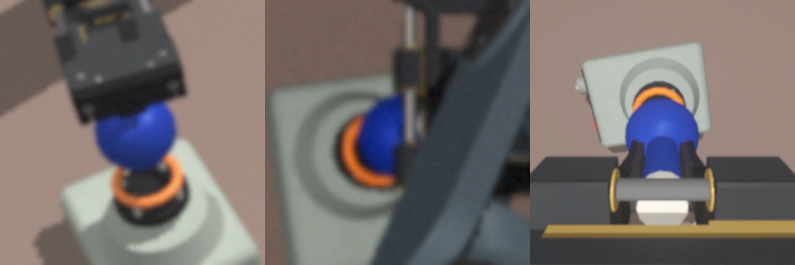

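The belly hangs above the ring in all three views; the ring sits slightly to −x (wrist col ~311 against belly 318), matching the computed 5 mm. Correcting and lowering to just above.

```bash
python3 -m pendant '[[-1,-3,0,0,0,0,10],[0,-2.5,4,0,0,0,10],[0,0,7,0,0,0,10],[0,0,8,0,0,0,10],[0,0,7,0,0,0,10],[0,0,4,0,0,0,10],[0,0,2,0,0,0,10],[0,0,0,0,0,0,10],[0,0,0,0,0,0,10],[0,0,0,0,0,0,10]]'
python3 - <<'E'
from h import *
s=bot.observe(); print(s['eef_pos'],s['contact_force'])
t=np.array(s['eef_pos']); bc=t+[0,0,-38]; ring=np.array([578,-206,126.5]); out=[]
for n,r in [('scene',50),('wrist',110)]:
    im,P=grab(n); m=belly(im,P,bc,r).astype(np.uint8); o=orange(im,P,ring,60 if n=='wrist' else 28)
    ys,xs=np.nonzero(o); print(n,'belly pred',proj(P,bc).round(1),'ring pred',proj(P,ring).round(1),'orange cols',xs.min(),xs.max(),'rows',ys.min(),ys.max())
    c=max(cv2.findContours(m,0,1)[0],key=cv2.contourArea)[:,0]; v0=int(proj(P,bc)[1])
    for v in range(v0-8,v0+9,4):
        q=np.nonzero(m[v])[0]; print(v,q.min(),q.max(),(q.min()+q.max())/2,end=' | ')
    print()
    u,v=np.round(proj(P,bc)).astype(int); out.append(cv2.resize(im[v-r:v+r,u-r:u+r],(390,390)))
cv2.imwrite('pics/g.png',np.hstack(out)[:,:,::-1])
E
```

```text
t: 11.77
eef_pos: [577.7, -206.8, 195.8]
eef_rot: [180.0, 0.0, 90.0]
contact_force: [1.2, 0.6, -2.2]
width: 0.29
[ 577.66458735 -206.76104653  195.83384005] [ 1.18411405  0.59064314 -2.18455183]
scene belly pred [187.9 214.1] ring pred [191.3 224.3] orange cols 179 206 rows 220 236
206 189 202 195.5 | 210 174 203 188.5 | 214 173 203 188.0 | 218 174 202 188.0 | 222 176 200 188.0 | 
wrist belly pred [317.2 226.3] ring pred [317.5 211.5] orange cols 295 349 rows 180 200
218 277 355 316.0 | 222 276 356 316.0 | 226 276 356 316.0 | 230 276 357 316.5 | 234 276 356 316.0 |
```

View pics/g.png

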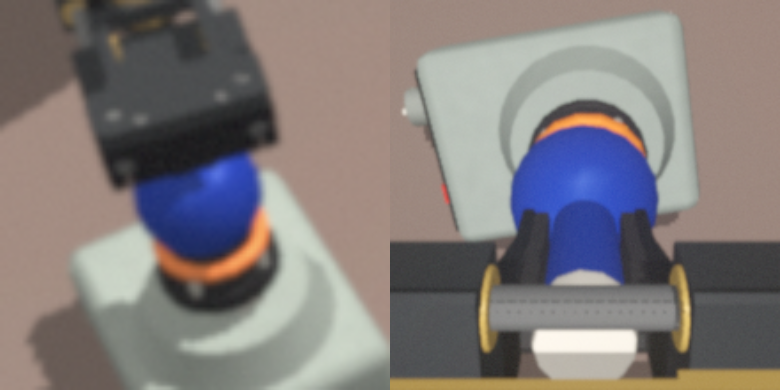

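In the scene and wrist crops the belly is just over the ring, with the orange crescent nearly symmetric (ring about 1.5 mm to +x). Nudging +1.5 mm and lowering in small steps with force checks.

```bash
python3 -m pendant '[[0,1.5,0,0,0,0,10],[0,0,1,0,0,0,10],[0,0,1,0,0,0,10],[0,0,1,0,0,0,10],[0,0,1,0,0,0,10],[0,0,0,0,0,0,10],[0,0,0,0,0,0,10],[0,0,0,0,0,0,10],[0,0,0,0,0,0,10],[0,0,0,0,0,0,10]]';python3 -m pendant '[[0,0,0.7,0,0,0,10],[0,0,0.7,0,0,0,10],[0,0,0.6,0,0,0,10],[0,0,0,0,0,0,10],[0,0,0,0,0,0,10],[0,0,0,0,0,0,10],[0,0,0,0,0,0,10],[0,0,0,0,0,0,10],[0,0,0,0,0,0,10],[0,0,0,0,0,0,10]]'
```

```text
t: 12.7
eef_pos: [578.9, -206.7, 191.6]
eef_rot: [180.0, 0.0, 90.0]
contact_force: [-0.1, -0.1, -1.3]
width: 0.291
t: 13.53
eef_pos: [579.2, -206.8, 189.8]
eef_rot: [180.0, 0.0, 90.0]
contact_force: [0.9, 0.9, 2.5]
width: 0.293
```

```bash
python3 -m pendant '[[0,0,0.5,0,0,0,10],[0,0,0.5,0,0,0,10],[0,0,0.5,0,0,0,10],[0,0,0.5,0,0,0,10],[0,0,0,0,0,0,10],[0,0,0,0,0,0,10],[0,0,0,0,0,0,10],[0,0,0,0,0,0,10],[0,0,0,0,0,0,10],[0,0,0,0,0,0,10]]';python3 -m pendant '[[0,0,0.7,0,0,0,10],[0,0,0.7,0,0,0,10],[0,0,0.6,0,0,0,10],[0,0,0.5,0,0,0,10],[0,0,0.5,0,0,0,10],[0,0,0,0,0,0,10],[0,0,0,0,0,0,10],[0,0,0,0,0,0,10],[0,0,0,0,0,0,10],[0,0,0,0,0,0,10]]'
```

```text
t: 14.37
eef_pos: [579.1, -206.7, 187.7]
eef_rot: [180.0, 0.0, 90.0]
contact_force: [1.4, 1.3, 3.7]
width: 0.291
t: 15.2
eef_pos: [579.1, -206.8, 184.9]
eef_rot: [180.0, 0.0, 90.0]
contact_force: [1.1, 0.1, 5.5]
width: 0.291
```

```bash
python3 -m pendant '[[0,0,0.5,0,0,0,10],[0,0,0.7,0,0,0,10],[0,0,0.7,0,0,0,10],[0,0,0.7,0,0,0,10],[0,0,0.6,0,0,0,10],[0,0,0.5,0,0,0,10],[0,0,0.3,0,0,0,10],[0,0,0,0,0,0,10],[0,0,0,0,0,0,10],[0,0,0,0,0,0,10]]';python3 -m pendant '[[0,0,0.5,0,0,0,10],[0,0,0.4,0,0,0,10],[0,0,0,0,0,0,10],[0,0,0,0,0,0,10],[0,0,0,0,0,0,10],[0,0,0,0,0,0,10],[0,0,0,0,0,0,10],[0,0,0,0,0,0,10],[0,0,0,0,0,0,10],[0,0,0,0,0,0,10]]'
python3 - <<'E'
from h import *
fs=[]
ring=np.array([578,-206,126.5-9.5]); bc=np.array(bot.observe()['eef_pos'])+[0,0,-38]
im,P=grab('scene'); m=orange(im,P,ring); ys,xs=np.nonzero(m); print('orange',xs.min(),xs.max(),ys.min(),ys.max(),'1mm z = rows',proj(P,ring)-proj(P,ring+[0,0,1]))
im2,P2=grab('wrist')
for i in range(6):
    s=bot.observe(); fs.append([*s['contact_force'],s['eef_pos'][2],s['width']*87]); cams.grab_frame('top')
print(np.mean(fs,0).round(2),np.std(fs,0).round(2))
u,v=np.round(proj(P,bc)).astype(int); a=cv2.resize(im[v-50:v+50,u-50:u+50],(390,390))
u,v=np.round(proj(P2,bc)).astype(int); b=cv2.resize(im2[v-110:v+110,u-110:u+110],(390,390))
cv2.imwrite('pics/i.png',np.hstack([a,b])[:,:,::-1])
E
```

```text
t: 16.03
eef_pos: [579.2, -206.9, 181.4]
eef_rot: [179.9, 0.0, 90.0]
contact_force: [0.9, 0.7, 8.4]
width: 0.291
t: 16.87
eef_pos: [579.3, -206.9, 180.6]
eef_rot: [179.9, 0.0, 90.0]
contact_force: [-0.2, -0.6, 9.0]
width: 0.291
orange 180 207 226 237 1mm z = rows [0.09085202 0.31186745]
[6.0000e-02 1.1000e-01 8.8400e+00 1.8062e+02 2.5330e+01] [0.23 0.39 0.17 0.01 0.15]
```

View pics/i.png

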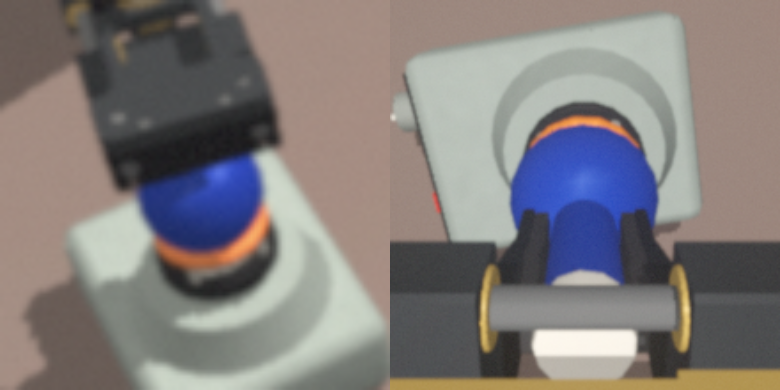

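Seated and pressed: the belly sits evenly in the ring in both crops (scene belly ~(187,218)), the fingers clear of the mixer. Force of 8.8 N plus the flask's weight is about 10.7 N, so roughly 8.7 mm down. One millimetre more for margin, then hold for three seconds.

```bash
Z='placeholder'; python3 -m pendant '[[0,0,0.5,0,0,0,10],[0,0,0.4,0,0,0,10],[0,0,0,0,0,0,10],[0,0,0,0,0,0,10],[0,0,0,0,0,0,10],[0,0,0,0,0,0,10],[0,0,0,0,0,0,10],[0,0,0,0,0,0,10],[0,0,0,0,0,0,10],[0,0,0,0,0,0,10]]';python3 -m pendant '[[0,0,0,0,0,0,10],[0,0,0,0,0,0,10],[0,0,0,0,0,0,10],[0,0,0,0,0,0,10],[0,0,0,0,0,0,10],[0,0,0,0,0,0,10],[0,0,0,0,0,0,10],[0,0,0,0,0,0,10],[0,0,0,0,0,0,10],[0,0,0,0,0,0,10]]';python3 -m pendant '[[0,0,0,0,0,0,10],[0,0,0,0,0,0,10],[0,0,0,0,0,0,10],[0,0,0,0,0,0,10],[0,0,0,0,0,0,10],[0,0,0,0,0,0,10],[0,0,0,0,0,0,10],[0,0,0,0,0,0,10],[0,0,0,0,0,0,10],[0,0,0,0,0,0,10]]';python3 -m pendant '[[0,0,0,0,0,0,10],[0,0,0,0,0,0,10],[0,0,0,0,0,0,10],[0,0,0,0,0,0,10],[0,0,0,0,0,0,10],[0,0,0,0,0,0,10],[0,0,0,0,0,0,10],[0,0,0,0,0,0,10],[0,0,0,0,0,0,10],[0,0,0,0,0,0,10]]'
python3 - <<'E'
from h import *
fs=[]
for i in range(6):
    s=bot.observe(); fs.append([*s['contact_force'],*s['eef_pos'],s['width']*87]); cams.grab_frame('top' if i else 'scene')
print(np.mean(fs,0).round(2))
for t in ['flask_center','amber_flask_center','cup_center','pliers']: print(t,[(round(d['score'],2),np.round(d['rect'],1).tolist()) for d in models.cut_out('scene',t)[:2]])
E
```

```text
t: 18.1
eef_pos: [579.3, -206.9, 179.9]
eef_rot: [179.9, 0.1, 90.0]
contact_force: [0.4, 0.5, 9.0]
width: 0.294
t: 18.93
eef_pos: [579.3, -206.9, 179.8]
eef_rot: [179.9, 0.1, 90.0]
contact_force: [-0.7, 0.7, 9.4]
width: 0.292
t: 19.77
eef_pos: [579.3, -206.9, 179.8]
eef_rot: [179.9, 0.1, 90.0]
contact_force: [0.5, -0.2, 8.3]
width: 0.29
t: 20.6
eef_pos: [579.3, -206.9, 179.8]
eef_rot: [179.9, 0.1, 90.0]
contact_force: [0.1, 0.8, 9.6]
width: 0.292
[ 9.0000e-02  6.3000e-01  9.2100e+00  5.7929e+02 -2.0694e+02  1.7984e+02
  2.5340e+01]
flask_center [(0.75, [421.1, 140.4, 33.9, 55.0]), (0.71, [428.5, 194.1, 37.6, 64.4])]
amber_flask_center [(0.85, [332.5, 168.2, 21.8, 46.6])]
cup_center [(0.87, [318.5, 240.3, 29.4, 41.8])]
pliers [(0.84, [264.1, 196.9, 36.6, 35.5])]
```

Run:
```python
from h import *
A,PA=grab('scene'); B,PB=grab('top')
a=best('scene','amber_flask_center',(333,165)); b=best('top','amber_flask_center',(286,248))
print(a and a['rect'],b and b['rect'])
print('amber',fit([(PA,a['mask']),(PB,b['mask'])],flaskparts,[469,156,65.]),'was 469.5 155.8 65.4')
s=bot.observe(); print(s['t'],s['eef_pos'],s['contact_force'],s['width']*87)
```

```text
[333.3, 167.1, 23.0, 45.1] [288.5, 248.4, 22.3, 29.0]
amber (array([468.77397546, 156.57212395,  64.11763295]), np.float64(0.20570681330472104)) was 469.5 155.8 65.4
21.3 [ 579.29076008 -206.94098163  179.86300148] [0.79428047 0.29103742 9.36603572] 25.567975761140605
```

```bash
python3 -c "
from station import bot
bot.close_job(); s=bot.observe(); print(s['t'],s['eef_pos'],s['contact_force'])"
```

```text
the job is handed in; nothing more can be done
the job is handed in; nothing more can be done
```

The job is handed in with the small blue flask still gripped and pressed down in the mixer's ring. No verdict was reported. I gripped it by the neck at 35 N, carried it upright at a safe height, seated it in the ring and held it pressed for over 3 s.

**Press:** The last wrist force was about 9.2 N. With the flask's weight added, that is roughly 11 N on the ring, or about 9.5 mm down. Tool travel since contact gives the same depth. The ring's position was not read directly, only inferred from force and travel.

**Fit and grip:** The tool stayed upright within 0.1°, the side force was under 1 N, and the opening held at 25.3 mm with no sign of slip. That opening reads slightly more than the 24 mm neck. The tool axis is about 2 mm from where the cameras put the ring's centre. In the last pictures the belly sat evenly in the ring and the fingers were clear of the mixer.

**Other items:** The amber flask measured within about 1.5 mm of its start. The cup and pliers were checked only against their starting pixels in the scene camera, and were within about 1 pixel.

**Checks that disagreed:**
- A first network-only measure of the ring's height came out at 121 mm; I used the colour-based fit of 126 mm instead.
- In the last check, the network did not list the seated flask among its top two finds in the scene picture.
- Its top-view box for the amber flask was slightly larger than at the start.

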